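# Fetch the mixing cup from behind the solvent tins

### The arm

A 7-joint arm with a two-finger parallel gripper is mounted at the origin on the work surface. World frame = base frame: x ahead of the robot, y to its left, z up, the work surface at z = 0. Lengths are in m, angles in rad, forces in N, time in s.
With the tool pointing down it reaches from about 0.4 to 0.875 m from the base axis. Payload 6.5 kg.
Tool frame: the origin (TCP) lies between the finger pads, 19 mm behind the fingertips; this is the grasp point; z points along the fingers, y is the line along which they close (so a half turn about z gives the same grasp; the last joint's range is limited). The gripper opens to 85 mm and grips with 20 to 120 N. Pads are 22 mm wide; open, the fingers measure 114 mm over their backs; the gripper's body (76 mm by 85 mm) begins 54 mm behind the grasp point. The pads swing forward as they close: fully open they stand 13 mm farther back than shut.
Start: joints at [-1.373, 0.536, -0.004, 1.538, 0.003, 1.067, -0.071], TCP at [0.169, 0.628, 0.25] pointing down, gripper open.
Joint ranges: [-2.7, 2.7], [-0.37, 2.16], [-1.27, 1.26], [0.24, 2.4], [-1.31, 4.45], [0.19, 1.91], [-2.76, 2.76]. Speed limits (rad/s): [2.39, 2.39, 3.14, 3.14, 3.14, 3.14, 3.14].

### API

Orientations are given as a rotation vector (axis times angle).
In Python, from station import robot, vision, order gives the robot as it stands.
- The arm moves only by the shell command python3 -m crank [FORCE], which reads ROWS from standard input. ROWS is a JSON list of rows, 1 to 12 of them, each an object with the fields dx, dy, dz (the shift in m), wx, wy, wz (a rotation vector in rad), jaw (the opening from 0.0 (shut) to 1.0 (fully open)); a field left out counts as zero (the opening has to be given); each row shifts and turns the commanded pose from where the row before left it, along the tool's axes as they then stand; what a row does not reach is not made up. A row lasts 1/10 s, in which the tool goes at most 0.05 m and 0.15 rad, less where a joint would pass 70% of its speed; a pose out of reach is approached as far as the arm can. The fingers move at their own pace and stop on an object; FORCE is the grip in N (left out, the last holds). Time passes only in rows, so rows that do not move let the fingers close. It prints the time, the measured TCP pose, the force, the opening and the grip force at its end. Input that does not fit is refused with a message, and nothing moves.
- robot.get_obs(): the state, without advancing time (a new reading comes with each control period).
- vision.get_image(name): name is "scene" or "top" or "wrist"; returns a dict with "pixels" (384x512x3 uint8, red, green, blue), "mtx" (3x3 intrinsics, pixels), "origin" and "rotation" of the camera in the world. Camera axes: x right, y down, z forward; pixel columns grow to the right and rows downward; lengths in m; the calibration is good to about 2 mm. A picture is of the moment at which its call begins. There is no depth.
- order.close_job(): hands the job in; it is judged then, once.
The state is a dict: "t": time; "joint_pos": joint angles; "qvel": joint speeds; "joint_torque": joint torques, N m; "tool_pos": TCP position; "tool_rot": TCP orientation; "force": force on the tool from outside, world axes, zero at the start; "torque": the same for the moment, N m; "gripper_width": opening from 0.0 (shut) to 1.0 (fully open); "finger_force": force on a finger pad.
Only numpy, scipy, OpenCV 4.12 (cv2) and the standard library are available. Lean on these libraries where they do the work, as an engineer would, in place of code of your own. Each camera call takes 0.05 s, during which the arm holds its last target. There are 200 camera calls.

### The job

Stand the small open steel mixing cup in the middle of the scale's pan. It is boxed in by the round tin, the oblong tin and the plastic bottle in the drip tray, so first set all three of these aside on the cardboard sheet, then move the cup to the scale, and then put each of the three back in the tray just where it stood at the start, since solvents must not be left outside the tray. They are full: keep the three upright throughout, and do not disturb the tape roll, the brush or the spray gun.

Things in the scene. Friction and masses are not known exactly. Their poses are not given: they have to be found in the camera images.
- cup: Small open round stainless steel mixing cup, empty, 56 mm in diameter (50 mm at its foot, full width from 12 mm up), 50 mm high, wall 3 mm, about 90 g. Its origin is the centre of its underside, its z axis points up. It stands in the tray, close (about 5 to 18 mm) to the three taller containers on three sides of it. Grip it across its outside.
- round_tin: Round plain steel solvent tin with a conical top and a black screw cap; 60 mm in diameter (seam 61.6 mm), straight side up to 126 mm, 150 mm high with the cap, about 380 g. Its origin is the centre of its underside, its z axis points up. A grip with the TCP about 106 mm above its underside keeps the gripper's body above all three containers.
- oblong_tin: Oblong plain metal solvent tin, 45 mm along its own x and 68 mm along its own y, straight sides up to 136 mm, with an off-centre black screw cap (24 mm wide, centred 16 mm along +y) up to 150 mm, about 400 g. Its origin is the centre of its underside, its z axis points up. Grip it across its 45 mm width (along its x), about 106 mm above its underside.
- bottle: Round white plastic solvent bottle with a grey cap; 58 mm in diameter, straight side up to 122 mm, then a shoulder, 150 mm high with the cap, about 340 g. Its origin is the centre of its underside, its z axis points up. Grip it about 106 mm above its underside.
- tray: Black rectangular drip tray, fixed, 220 mm along its own x and 310 mm along its own y, floor 4 mm thick, rim walls 4 mm thick and 25 mm high. Origin: centre of its underside, on the bench. At the start it holds the cup and the three containers, all standing on its floor; the container centres are 70 to 75 mm from the cup's.
- sheet: Square sheet of brown cardboard lying on the bench beside the tray, fixed, 240 x 240 mm, 4 mm thick: the side area. Origin: centre of its underside; its top is 4 mm higher; x and y run along its edges. It may be on either side of the tray.
- pan (a point): The centre of the top face of the scale's round steel pan, 160 mm in diameter, fixed, 60 mm above the bench. The scale (grey housing, 200 x 210 mm, 48 mm high) is on the other side of the tray from the sheet. Along the point's +x, 130 mm away from the pan's centre, stands a stem with a yellow display 130 mm wide (along y) whose top is 215 mm above the bench.
- tape_roll: Bystander: roll of yellow masking tape lying flat, 104 mm across, 24 mm high, beyond the tray. Origin: centre of its underside.
- brush: Bystander: paint brush lying on the bench beyond the tray. Origin: on its underside.
- spray_gun: Bystander: spray gun with a steel gravity cup on a small stand, about 213 mm high, foot 110 x 110 mm, beyond the tray. Origin: centre of its foot.
Things that resemble listed ones, but are neither listed nor needed, are in the scene too. Several things look just like the cup: the one meant starts nearest to the robot's base.

How it is judged:
By the outcome, as a careful person would: the job done as asked, in the order asked, and still so for the second after the job is handed in, with the robot touching nothing.
It also fails if it takes over 144 s, if anything falls off the work surface, if the arm or the gripper's body presses on something with over 40 N, if the wrist force passes 120 N, or if a joint passes its speed limit or range.

## Working session

There is one attempt and no reset: what is moved stays moved. The work goes in short steps, Python scripts to look and compute and a shell command to move; the robot and the scene stay as the last step left them, time stands still between calls to the robot, and variables do not carry over. Pictures are saved under pics/ and viewed, at most 14 in all, crops included, and the job is handed in when it is done.

```bash
ls; mkdir -p pics
python3 - <<'E'
from station import robot, vision
import cv2, numpy as np
o=robot.get_obs(); print({k:np.round(v,3) for k,v in o.items()})
for n in ("scene","top"):
    d=vision.get_image(n); np.savez(f"pics/{n}0.npz",**d)
    cv2.imwrite(f"pics/{n}0.png",cv2.resize(d["pixels"][:,:,::-1],(800,600),interpolation=cv2.INTER_CUBIC))
    print(n,d["mtx"],d["origin"],d["rotation"])
E
```

```text
pics
{'t': np.float64(0.0), 'joint_pos': array([-1.373,  0.537, -0.004,  1.539,  0.003,  1.067, -0.071]), 'qvel': array([-0.001, -0.   ,  0.   ,  0.   ,  0.   , -0.001,  0.   ]), 'joint_torque': array([-0.0000e+00, -5.8342e+01,  1.0490e+00, -2.5909e+01,  1.2000e-02,
        1.0000e-02,  0.0000e+00]), 'tool_pos': array([0.169, 0.627, 0.249]), 'tool_rot': array([-4.130e-01, -3.114e+00,  3.000e-03]), 'force': array([ 0.422, -0.167, -0.034]), 'torque': array([-0.001, -0.025,  0.027]), 'finger_force': np.float64(0.0), 'gripper_width': np.float64(1.003)}
scene [[346.58842837   0.         256.62467892]
 [  0.         346.58842837 191.61991175]
 [  0.           0.           1.        ]] [ 1.02972698 -0.39374854  0.87864722] [-2.35508608 -1.01518349  0.31319096]
top [[368.39185241   0.         253.6847239 ]
 [  0.         368.39185241 193.3534735 ]
 [  0.           0.           1.        ]] [ 0.53295497 -0.01821938  1.02780314] [-2.14404834  2.19816448 -0.1250841 ]
```

View pics/scene0.png

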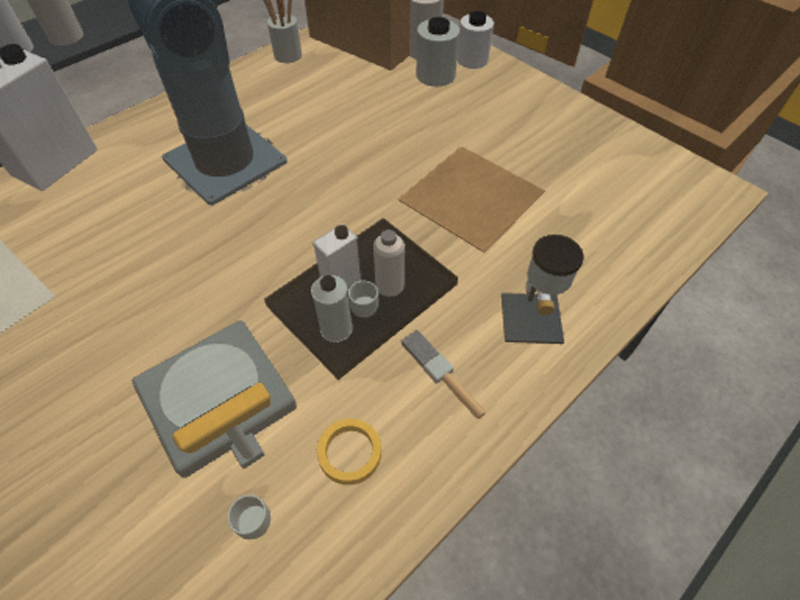

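View pics/top0.png

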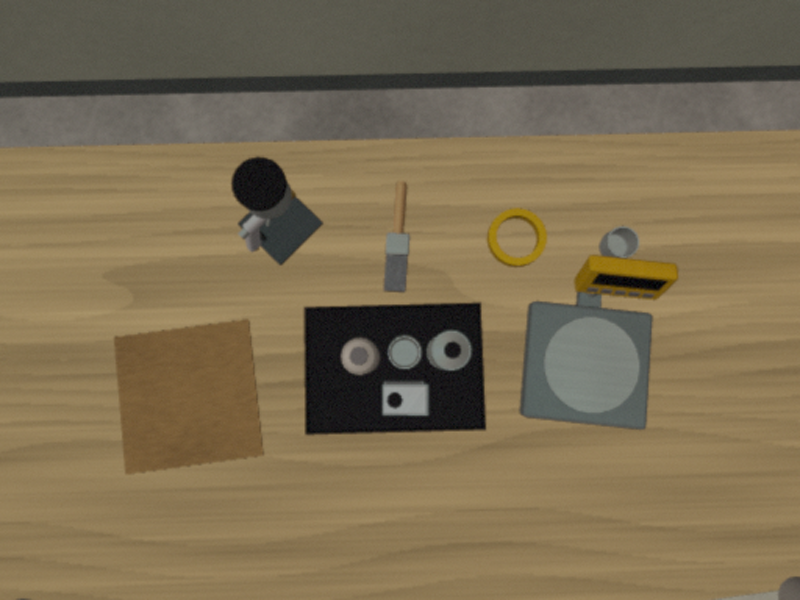

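Scene: the cup in the tray is at (363,297) scene / (405,352) top. The round tin (steel, black cap) is at top (450,350), the oblong at (405,398) and the bottle at (360,356). A decoy cup stands beyond the scale at top (620,242). The sheet is on the left (+y) and the scale on the right (−y).

```bash
cat > h.py <<'E'
import numpy as np, cv2
from scipy.spatial.transform import Rotation as R
def ray(d,p,z):
    """pixel(s) -> world points on plane height z"""
    p=np.atleast_2d(p).astype(float); v=np.c_[p,np.ones(len(p))]@np.linalg.inv(d["mtx"]).T
    rot=d["rotation"]; M=R.from_rotvec(rot).as_matrix() if np.size(rot)==3 else np.array(rot)
    v=v@M.T; o=np.array(d["origin"]); return o+v*((z-o[2])/v[:,2:3])
def proj(d,P):
    M=R.from_rotvec(d["rotation"]).as_matrix(); q=(np.atleast_2d(P)-d["origin"])@M@d["mtx"].T; return q[:,:2]/q[:,2:]
E
python3 - <<'E'
from h import *
d=dict(np.load("pics/top0.npz")); im=d["pixels"]
hsv=cv2.cvtColor(im,cv2.COLOR_RGB2HSV).astype(int); S,V=hsv[...,1],hsv[...,2]
def blobs(m,amin):
    n,l,st,c=cv2.connectedComponentsWithStats(m.astype(np.uint8)); 
    return [(c[i],st[i],(l==i)) for i in range(1,n) if st[i][4]>amin]
def quad(m,z):
    c=max(cv2.findContours(m.astype(np.uint8),0,1)[0],key=cv2.contourArea)
    r=cv2.minAreaRect(ray(d,c[:,0]+0.,z)[:,:2].astype(np.float32)*1000); return r
roi=np.zeros(V.shape,bool); roi[185:285,190:315]=1
dark=(V<45)&roi; t=cv2.morphologyEx(dark.astype(np.uint8),cv2.MORPH_CLOSE,np.ones((31,31)))
print("tray",quad(t,.025))
for x,s,m in blobs(roi&(V>=60),60): print("in tray",x.round(1),s)
roi2=np.zeros(V.shape,bool); roi2[195:310,65:175]=1
for p in [(120,250),(260,225),(290,224),(230,228),(380,232),(340,260),(255,255)]: print(p,hsv[p[1],p[0]])
c=im[190:290,185:320]; cv2.imwrite("pics/crop0.png",cv2.resize(c[:,:,::-1],None,fx=5.5,fy=5.5,interpolation=cv2.INTER_NEAREST))
print("px(790,588)->",ray(d,[790*.64,588*.64],.05), "decoy",ray(d,[620*.64,242*.64],.05),"cup",ray(d,[405*.64,352*.64],.054))
E
```

```text
tray ((526.728515625, -21.391159057617188), (304.4671630859375, 215.16366577148438), 89.99784851074219)
in tray [252.3 231.9] [ 190  185  125  100 3371]
in tray [286.8 224. ] [273 211  29  26 516]
in tray [258.6 224.9] [248 214  22  22 374]
in tray [229.8 227.6] [218 216  25  24 468]
in tray [259.4 254.5] [244 244  31  22 603]
(120, 250) [ 17 130 124]
(260, 225) [ 77  17 134]
(290, 224) [ 0 20 25]
(230, 228) [ 9 19 93]
(380, 232) [ 55  12 132]
(340, 260) [79 21 98]
(255, 255) [90 21 24]
px(790,588)-> [[ 0.15233309 -0.65843299  0.05      ]] decoy [[ 0.73204313 -0.41858563  0.05      ]] cup [[ 0.55147232 -0.04086026  0.054     ]]
```

View pics/crop0.png

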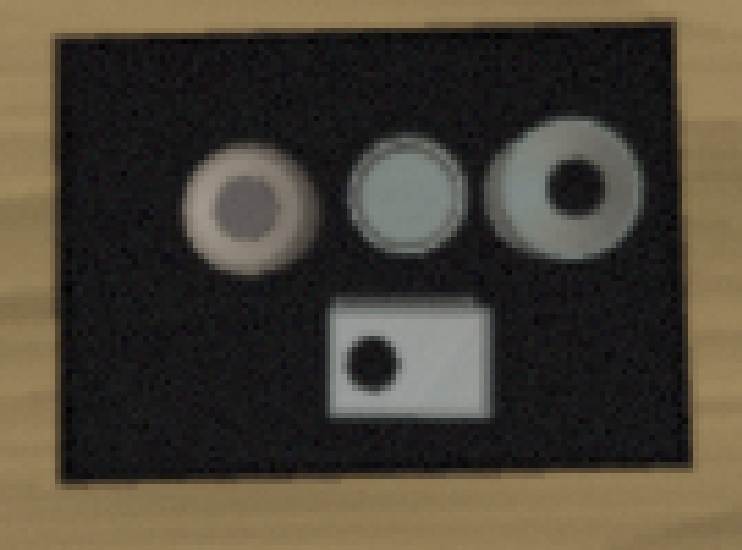

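Crop: cup at crop (407,195) stands clear between bottle (250,209), oblong (410,362) and round tin (573,188). Candidates for the cup are the tray one at top (405,352) and the decoy at (620,242). The tray one is nearer the base (0.55 against 0.84 m) and boxed in, so I choose it. Next are the exact positions.

Run:
```python
from h import *
d=dict(np.load("pics/top0.npz")); s=dict(np.load("pics/scene0.npz"))
def up(d,x0,x1,y0,y1,k=6):
    c=cv2.resize(d["pixels"][y0:y1,x0:x1],None,fx=k,fy=k,interpolation=cv2.INTER_CUBIC); return cv2.GaussianBlur(c,(7,7),0),(lambda p:(np.asarray(p)+.5)/k-.5+[x0,y0])
def comp(m,f,near):
    n,l,st,c=cv2.connectedComponentsWithStats(m.astype(np.uint8)); g=f(c)
    i=1+np.argmin(np.linalg.norm(g[1:]-near,axis=1)+1e3*(st[1:,4]<300)); cc=max(cv2.findContours((l==i).astype(np.uint8),0,1)[0],key=cv2.contourArea)
    return f(cc[:,0])
def circ(p,z,d):
    w=ray(d,p,z)[:,:2]; (c,r)=cv2.minEnclosingCircle((w*1000).astype(np.float32)); A=np.c_[2*w,np.ones(len(w))]; q=np.linalg.lstsq(A,(w**2).sum(1),rcond=None)[0]
    return (q[:2]*1000).round(1), round(1000*float(np.sqrt(q[2]+q[:2]@q[:2])),1)
g=lambda c:cv2.cvtColor(c,cv2.COLOR_RGB2HSV)[...,2].astype(int)
# top view
c,f=up(d,185,320,190,290); V=g(c)
print("cup rim",circ(comp(V>60,f,(258.6,224.9)),.054,d))
print("tin cap",circ(comp(V<50,f,(289.2,223.6)),.154,d),"want r?")
print("oblong cap",circ(comp(V<60,f,(252.4,255.7)),.154,d),"want 12")
print("bottle outer blob",circ(comp(V>60,f,(229.8,227.6)),.126,d))
m=(V<112)&(V>75); print("bottle cap",circ(comp(cv2.morphologyEx(m.astype(np.uint8),cv2.MORPH_OPEN,np.ones((15,15))),f,(229.5,227.6)),.154,d))
p=comp(V>125,f,(259.4,256)); r=cv2.minAreaRect((ray(d,p,.140)[:,:2]*1000).astype(np.float32)); print("oblong top",r)
# scene caps
c,f=up(s,190,270,140,225); V=g(c)
for n,px in (("tin",(210,182)),("oblong",(218.5,148.5))): print("scene cap",n,circ(comp(V<60,f,px),.154,s))
# sheet, pan
hsv=cv2.cvtColor(d["pixels"],cv2.COLOR_RGB2HSV)
for n,near,z in (("sheet",(120,254),.004),("pan",(378,233),.06),("housing",(375,234),.048),("tray",(252,236),.025)):
    S,V,H=hsv[...,1].astype(int),hsv[...,2].astype(int),hsv[...,0]
    if n=="sheet": m=(abs(H.astype(int)-17)<8)&(V<142)&(S>105)
    elif n=="pan": m=(S<40)&(V>112)
    elif n=="housing": m=(S<60)&(V>70)
    else: m=cv2.morphologyEx((V<50).astype(np.uint8),cv2.MORPH_CLOSE,np.ones((25,25)))
    m=m.astype(np.uint8); 
    if n=="sheet": m=cv2.morphologyEx(m,cv2.MORPH_OPEN,np.ones((7,7))); m=cv2.morphologyEx(m,cv2.MORPH_CLOSE,np.ones((9,9)))
    p=comp(m,lambda q:np.asarray(q,float),near)
    print(n,circ(p,z,d) if n=="pan" else cv2.minAreaRect((ray(d,p,z)[:,:2]*1000).astype(np.float32)))
o=lambda u,v,z:(ray(d,[u*.64,v*.64],z)[0,:2]*1000).round()
print("sheet corners",o(115,337,.004),o(248,320,.004),o(263,456,.004),o(126,474,.004)," gun",o(322,222,.0),o(280,264,0), "display",o(585,292,.12),o(658,297,.12),"housing",o(532,302,.048),o(652,314,.048),o(646,429,.048),o(521,416,.048),"tray",o(304,307,.025),o(480,303,.025),o(485,429,.025),o(306,434,.025))
```

```text
cup rim (array([552.3, -39.2]), 28.7)
tin cap (array([ 551.9, -109.9]), 11.3) want r?
oblong cap (array([479.2, -20.2]), 9.9) want 12
bottle outer blob (array([546.3,  32.8]), 29.5)
bottle cap (array([546.4,  31.6]), 13.1)
oblong top ((478.25335693359375, -35.7109375), (65.50959777832031, 43.52937698364258), 88.50965118408203)
scene cap tin (array([ 557.6, -111.4]), 13.0)
scene cap oblong (array([493.1, -26.7]), 6.0)
sheet ((486.6463317871094, 341.6627197265625), (241.73040771484375, 242.89646911621094), 6.21760368347168)
pan (array([ 523.4, -351.9]), 78.5)
housing ((535.3912353515625, -349.0177001953125), (212.2176055908203, 220.08340454101562), 82.50244903564453)
tray ((526.41845703125, -21.687576293945312), (215.79298400878906, 305.2553405761719), 0.05114440247416496)
sheet corners [592. 471.] [616. 236.] [379. 209.] [355. 446.]  gun [792. 103.] [716. 179.] display [ 638. -329.] [ 627. -445.] housing [ 632. -261.] [ 606. -466.] [ 413. -442.] [ 440. -233.] tray [635. 133.] [ 634. -175.] [ 417. -175.] [417. 131.]
```

```bash
cat > st.py <<'E'
# usage: st.py X Y Z [yaw_deg]: offset to target in tool axes; tool y along world x (yaw 0)
import sys; from h import *; from station import robot
o=robot.get_obs(); M=R.from_rotvec(o["tool_rot"]).as_matrix(); a=[float(v) for v in sys.argv[1:]]
yaw=np.radians(a[3] if len(a)>3 else 0); T=R.from_euler("z",yaw).as_matrix()@np.array([[0,1,0],[1,0,0],[0,0,-1.]])
print("t",round(float(o["t"]),2),"tcp",o["tool_pos"].round(4),"w",round(float(o["gripper_width"]),3),"F",round(float(o["finger_force"]),1),
 "d(tool)",(M.T@(np.array(a[:3])-o["tool_pos"])).round(4),"d(aligned)",(T.T@(np.array(a[:3])-o["tool_pos"])).round(4),"rot",R.from_matrix(M.T@T).as_rotvec().round(4),"q",o["joint_pos"].round(2))
E
echo '[{"wz": 0.15, "jaw": 1}, {"wz": 0.15, "jaw": 1}, {"wz": 0.15, "jaw": 1}, {"wz": 0.15, "jaw": 1}, {"wz": 0.15, "jaw": 1}, {"wz": 0.15, "jaw": 1}, {"wz": 0.15, "jaw": 1}, {"wz": 0.15, "jaw": 1}, {"wz": 0.10, "jaw": 1}, {"jaw": 1}]' | python3 -m crank 50
python3 st.py .546 .032 .25
```

```text
t: 1.1
tool_pos: [0.1692, 0.6272, 0.2494]
tool_rot: [2.214, 2.228, -0.001]
force: [0.0, 0.4, -0.2]
gripper_width: 0.999
finger_force: 0.0
t 1.1 tcp [0.1692 0.6272 0.2494] w 0.999 F 0.0 d(tool) [-5.977e-01  3.729e-01  1.000e-04] d(aligned) [-0.5952  0.3768 -0.0006] rot [0.0001 0.0011 0.0065] q [-1.58  0.55  0.29  1.55 -0.17  1.07 -1.23]
```

```bash
echo '[{"dx": -0.033, "dy": 0.021, "wz": 0.0065, "jaw": 1}, {"dx": -0.033, "dy": 0.021, "jaw": 1}, {"dx": -0.033, "dy": 0.021, "jaw": 1}, {"dx": -0.033, "dy": 0.021, "jaw": 1}, {"dx": -0.033, "dy": 0.021, "jaw": 1}, {"dx": -0.033, "dy": 0.021, "jaw": 1}, {"dx": -0.033, "dy": 0.021, "jaw": 1}, {"dx": -0.033, "dy": 0.021, "jaw": 1}, {"dx": -0.033, "dy": 0.021, "jaw": 1}, {"dx": -0.033, "dy": 0.021, "jaw": 1}, {"dx": -0.033, "dy": 0.021, "jaw": 1}, {"dx": -0.033, "dy": 0.021, "jaw": 1}]' | python3 -m crank | head -2
echo '[{"dx": -0.033, "dy": 0.021, "jaw": 1}, {"dx": -0.033, "dy": 0.021, "jaw": 1}, {"dx": -0.033, "dy": 0.021, "jaw": 1}, {"dx": -0.033, "dy": 0.021, "jaw": 1}, {"dx": -0.033, "dy": 0.021, "jaw": 1}, {"dx": -0.033, "dy": 0.021, "jaw": 1}, {"jaw": 1}, {"jaw": 1}]' | python3 -m crank | head -2
python3 st.py .546 .032 .110
```

```text
t: 2.3
tool_pos: [0.4225, 0.2303, 0.2501]
t: 3.1
tool_pos: [0.548, 0.033, 0.2497]
t 3.1 tcp [0.548  0.033  0.2497] w 1.002 F 0.0 d(tool) [-0.001  -0.0019  0.1397] d(aligned) [-0.001  -0.002   0.1397] rot [-0.0005  0.0003  0.0007] q [-0.56  0.4   0.54  1.83 -0.24  0.97  0.08]
```

```bash
echo '[{"dx": -0.001, "dy": -0.002, "dz": 0.03, "jaw": 1}, {"dz": 0.03, "jaw": 1}, {"dz": 0.03, "jaw": 1}, {"dz": 0.03, "jaw": 1}, {"dz": 0.02, "jaw": 1}, {"jaw": 1}, {"jaw": 1}]' | python3 -m crank | head -4
python3 -c "
from station import vision; import cv2
cv2.imwrite('pics/s1.png',cv2.resize(vision.get_image('scene')['pixels'][100:250,140:340,::-1],(800,600),interpolation=cv2.INTER_CUBIC))"
python3 st.py .546 .032 .110
```

```text
t: 3.8
tool_pos: [0.5457, 0.034, 0.1103]
tool_rot: [-2.218, -2.224, 0.0]
force: [0.2, 0.2, 0.2]
t 3.85 tcp [0.5465 0.0337 0.111 ] w 0.998 F 0.0 d(tool) [-0.0017 -0.0005  0.001 ] d(aligned) [-0.0017 -0.0005  0.001 ] rot [ 0.0012 -0.0006  0.0023] q [-0.48  0.6   0.44  1.93 -0.38  0.69  0.2 ]
```

View pics/s1.png

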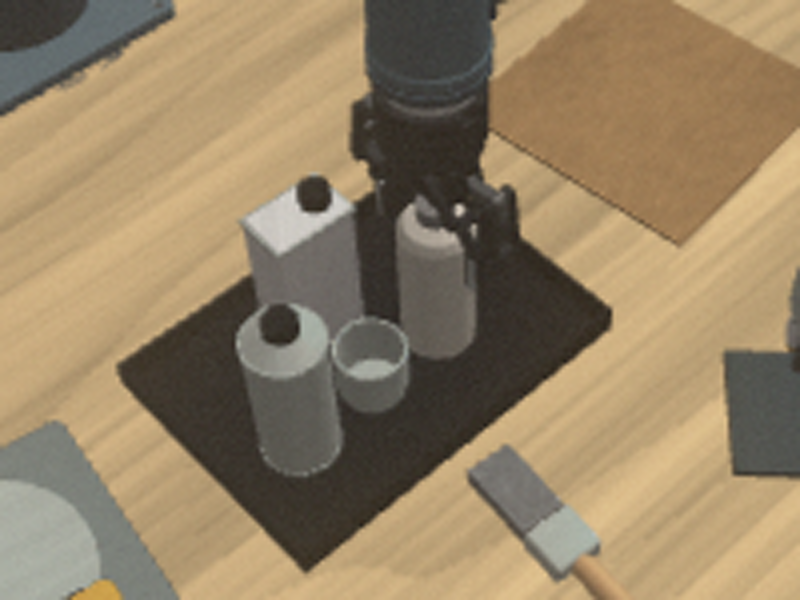

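The fingers straddle the bottle's shoulder (crop (440,240)) and nothing else is near them. Closing, then a small lift.

```bash
echo '[{"jaw": 0}, {"jaw": 0}, {"jaw": 0}, {"jaw": 0}, {"jaw": 0}, {"jaw": 0}, {"jaw": 0}, {"jaw": 0}]' | python3 -m crank 50
python3 st.py .546 .033 .110
echo '[{"dz": -0.01, "jaw": 0}, {"dz": -0.01, "jaw": 0}, {"dz": -0.02, "jaw": 0}, {"dz": -0.03, "jaw": 0}, {"dz": -0.03, "jaw": 0}, {"dz": -0.03, "jaw": 0}, {"dz": -0.03, "jaw": 0}, {"dz": -0.02, "jaw": 0}, {"dz": -0.01, "jaw": 0}, {"jaw": 0}]' | python3 -m crank 
python3 st.py .54 .285 .300
```

```text
t: 4.65
tool_pos: [0.5469, 0.0331, 0.1114]
tool_rot: [2.22, 2.222, 0.003]
force: [-0.6, -0.4, 8.3]
gripper_width: 0.662
finger_force: 51.9
t 4.65 tcp [0.5469 0.0331 0.1114] w 0.662 F 51.9 d(tool) [-0.0001 -0.0009  0.0014] d(aligned) [-0.0001 -0.0009  0.0014] rot [ 0.002  -0.0009  0.0006] q [-0.47  0.6   0.44  1.93 -0.38  0.69  0.2 ]
t: 5.65
tool_pos: [0.5464, 0.0328, 0.3013]
tool_rot: [2.22, 2.221, 0.003]
force: [0.1, -0.4, -4.1]
gripper_width: 0.66
finger_force: 54.8
t 5.65 tcp [0.5464 0.0328 0.3013] w 0.66 F 54.8 d(tool) [ 0.2522 -0.0063  0.0014] d(aligned) [ 0.2522 -0.0064  0.0013] rot [ 0.0022 -0.0007  0.0004] q [-0.59  0.34  0.57  1.78 -0.21  1.08  0.05]
```

```bash
echo '[{"dx": 0.012, "jaw": 0}, {"dx": 0.025, "dy": -0.001, "jaw": 0}, {"dx": 0.03, "dy": -0.001, "jaw": 0}, {"dx": 0.03, "dy": -0.001, "jaw": 0}, {"dx": 0.03, "dy": -0.001, "jaw": 0}, {"dx": 0.03, "dy": -0.001, "jaw": 0}, {"dx": 0.03, "dy": -0.001, "jaw": 0}, {"dx": 0.03, "jaw": 0}, {"dx": 0.025, "jaw": 0}, {"dx": 0.01, "jaw": 0}, {"jaw": 0}, {"jaw": 0}]' | python3 -m crank | head -2
echo '[{"dz": 0.01, "jaw": 0}, {"dz": 0.03, "jaw": 0}, {"dz": 0.03, "jaw": 0}, {"dz": 0.03, "jaw": 0}, {"dz": 0.03, "jaw": 0}, {"dz": 0.03, "jaw": 0}, {"dz": 0.015, "jaw": 0}, {"dz": 0.01, "jaw": 0}, {"dz": 0.003, "jaw": 0}, {"dz": 0.001, "jaw": 0}, {"jaw": 0}, {"jaw": 0}]' | python3 -m crank | head -4
python3 st.py .54 .285 .110
```

```text
t: 6.85
tool_pos: [0.5398, 0.2832, 0.2993]
t: 8.05
tool_pos: [0.5406, 0.2852, 0.112]
tool_rot: [2.22, 2.222, 0.003]
force: [0.5, 0.1, -4.4]
t 8.05 tcp [0.5406 0.2852 0.112 ] w 0.663 F 54.8 d(tool) [-0.0002 -0.0006  0.002 ] d(aligned) [-0.0002 -0.0006  0.002 ] rot [ 0.0016 -0.001   0.0006] q [-0.84  0.68  0.39  1.76 -0.35  0.77 -0.27]
```

```bash
echo '[{"dz": 0.001, "jaw": 0}, {"dz": 0.0005, "jaw": 0}, {"jaw": 0}]' | python3 -m crank | sed -n '1,4p'
echo '[{"jaw": 0.8}, {"jaw": 1}, {"jaw": 1}, {"jaw": 1}, {"jaw": 1}, {"dz": -0.01, "jaw": 1}, {"dz": -0.03, "jaw": 1}, {"dz": -0.03, "jaw": 1}, {"dz": -0.04, "jaw": 1}, {"dz": -0.02, "jaw": 1}, {"jaw": 1}]' | python3 -m crank 
python3 st.py .552 -.110 .250
```

```text
t: 8.35
tool_pos: [0.5407, 0.2854, 0.1115]
tool_rot: [-2.221, -2.222, -0.003]
force: [-1.8, -1.2, 9.2]
t: 9.45
tool_pos: [0.542, 0.2856, 0.2437]
tool_rot: [2.22, 2.221, 0.011]
force: [0.3, 0.9, 0.0]
gripper_width: 1.0
finger_force: 0.0
t 9.45 tcp [0.542  0.2856 0.2437] w 1.0 F 0.0 d(tool) [-0.3955  0.01   -0.0077] d(aligned) [-0.3956  0.01   -0.0063] rot [ 0.0058 -0.0038  0.0002] q [-0.89  0.51  0.47  1.68 -0.26  1.01 -0.34]
```

```bash
echo '[{"dx": -0.02, "dy": 0.001, "jaw": 1}, {"dx": -0.04, "dy": 0.001, "jaw": 1}, {"dx": -0.04, "dy": 0.001, "jaw": 1}, {"dx": -0.04, "dy": 0.001, "jaw": 1}, {"dx": -0.04, "dy": 0.001, "jaw": 1}, {"dx": -0.04, "dy": 0.001, "jaw": 1}, {"dx": -0.04, "dy": 0.001, "jaw": 1}, {"dx": -0.04, "dy": 0.001, "jaw": 1}, {"dx": -0.04, "dy": 0.001, "jaw": 1}, {"dx": -0.04, "dy": 0.001, "jaw": 1}, {"dx": -0.0155, "jaw": 1}, {"jaw": 1}]' | python3 -m crank | head -2
echo '[{"jaw": 1}, {"jaw": 1}]' | python3 -m crank | head -2
python3 st.py .552 -.110 .110
python3 - <<'E'
from station import vision; import cv2, numpy as np
for n in ("wrist","top"):
    d=vision.get_image(n); np.savez(f"pics/{n}2.npz",**d); im=d["pixels"] if n=="wrist" else d["pixels"][170:310,60:340]
    cv2.imwrite(f"pics/{n}2.png",cv2.resize(im[:,:,::-1],(640,480 if n=="wrist" else 320),interpolation=cv2.INTER_CUBIC))
a=cv2.imread("pics/wrist2.png");b=cv2.imread("pics/top2.png");c=np.vstack([cv2.resize(a,(400,300)),cv2.resize(b,(400,200))]);
cv2.imwrite("pics/v2.png",np.hstack([cv2.resize(a,(400,300)),cv2.resize(b,(400,300))]))
E
```

```text
t: 10.65
tool_pos: [0.548, -0.1151, 0.2387]
t: 10.85
tool_pos: [0.5497, -0.1091, 0.2389]
t 10.85 tcp [ 0.5497 -0.1091  0.2389] w 1.001 F 0.0 d(tool) [-0.001   0.0024  0.1289] d(aligned) [-0.0009  0.0023  0.1289] rot [-0.0012 -0.0009  0.0025] q [-0.3   0.44  0.55  1.81 -0.27  0.97  0.37]
```

View pics/v2.png

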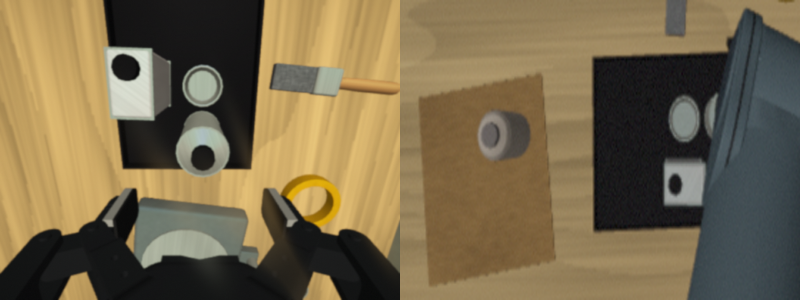

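The bottle stands upright on the sheet (right half, (500,135)). In the wrist view the tin (203,150) is centred between the pads. I check its cap by ray as well.

```bash
python3 - <<'E'
from h import *
d=dict(np.load("pics/wrist2.npz"))
for n,u,v,z in (("tin cap",203,157,.154),("obl cap",125,67,.154),("cup rim",203,86,.054)): print(n,(ray(d,[u*1.28,v*1.28],z)*1000).round(1))
E
echo '[{"dx": -0.001, "dy": 0.002, "dz": 0.03, "jaw": 1}, {"dz": 0.03, "jaw": 1}, {"dz": 0.03, "jaw": 1}, {"dz": 0.03, "jaw": 1}, {"dz": 0.009, "jaw": 1}, {"jaw": 1}, {"jaw": 1}]' | python3 -m crank | head -4
python3 st.py .552 -.110 .110
```

```text
tin cap [[ 553.  -106.7  154. ]]
obl cap [[480.7 -19.  154. ]]
cup rim [[554.  -37.7  54. ]]
t: 11.65
tool_pos: [0.553, -0.1116, 0.1116]
tool_rot: [2.219, 2.222, 0.001]
force: [0.4, -0.5, -0.2]
t 11.65 tcp [ 0.553  -0.1116  0.1116] w 1.004 F 0.0 d(tool) [ 0.0016 -0.001   0.0016] d(aligned) [ 0.0016 -0.001   0.0016] rot [0.0016 0.0003 0.001 ] q [-0.22  0.62  0.46  1.89 -0.4   0.72  0.47]
```

```bash
echo '[{"dx": 0.002, "dy": -0.001, "jaw": 1}, {"jaw": 0}, {"jaw": 0}, {"jaw": 0}, {"jaw": 0}, {"jaw": 0}, {"jaw": 0}, {"jaw": 0}]' | python3 -m crank 50
python3 st.py .552 -.110 .110
echo '[{"dz": -0.01, "jaw": 0}, {"dz": -0.01, "jaw": 0}, {"dz": -0.02, "jaw": 0}, {"dz": -0.03, "jaw": 0}, {"dz": -0.03, "jaw": 0}, {"dz": -0.03, "jaw": 0}, {"dz": -0.03, "jaw": 0}, {"dz": -0.02, "jaw": 0}, {"dz": -0.01, "jaw": 0}, {"jaw": 0}]' | python3 -m crank 
python3 st.py .54 .400 .300
```

```text
t: 12.45
tool_pos: [0.552, -0.1097, 0.1116]
tool_rot: [2.22, 2.221, 0.002]
force: [0.1, 1.0, 6.1]
gripper_width: 0.686
finger_force: 53.5
t 12.45 tcp [ 0.552  -0.1097  0.1116] w 0.686 F 53.5 d(tool) [-0.0003 -0.      0.0016] d(aligned) [-0.0003 -0.      0.0016] rot [ 0.002  -0.0002  0.0005] q [-0.22  0.62  0.46  1.89 -0.4   0.72  0.46]
t: 13.45
tool_pos: [0.5514, -0.1098, 0.3017]
tool_rot: [2.22, 2.221, 0.002]
force: [-0.1, -0.1, -4.7]
gripper_width: 0.685
finger_force: 55.6
t 13.45 tcp [ 0.5514 -0.1098  0.3017] w 0.685 F 55.6 d(tool) [ 0.5098 -0.0112  0.0017] d(aligned) [ 0.5098 -0.0114  0.0017] rot [ 0.0021 -0.0001  0.0004] q [-0.34  0.37  0.59  1.75 -0.23  1.09  0.33]
```

```bash
echo '[{"dx": 0.01, "jaw": 0}, {"dx": 0.035, "dy": -0.001, "jaw": 0}, {"dx": 0.035, "dy": -0.001, "jaw": 0}, {"dx": 0.035, "dy": -0.001, "jaw": 0}, {"dx": 0.035, "dy": -0.001, "jaw": 0}, {"dx": 0.035, "dy": -0.001, "jaw": 0}, {"dx": 0.035, "dy": -0.001, "jaw": 0}, {"dx": 0.035, "dy": -0.001, "jaw": 0}, {"dx": 0.035, "dy": -0.001, "jaw": 0}, {"dx": 0.035, "dy": -0.001, "jaw": 0}, {"dx": 0.035, "dy": -0.001, "jaw": 0}, {"dx": 0.035, "dy": -0.001, "jaw": 0}]' | python3 -m crank | head -2
echo '[{"dx": 0.035, "dy": -0.001, "jaw": 0}, {"dx": 0.035, "jaw": 0}, {"dx": 0.035, "jaw": 0}, {"dx": 0.01, "jaw": 0}, {"jaw": 0}, {"jaw": 0}, {"jaw": 0}]' | python3 -m crank | head -2
echo '[{"dz": 0.01, "jaw": 0}, {"dz": 0.03, "jaw": 0}, {"dz": 0.03, "jaw": 0}, {"dz": 0.03, "jaw": 0}, {"dz": 0.03, "jaw": 0}, {"dz": 0.03, "jaw": 0}, {"dz": 0.015, "jaw": 0}, {"dz": 0.01, "jaw": 0}, {"dz": 0.003, "jaw": 0}, {"dz": 0.001, "jaw": 0}, {"dz": 0.001, "jaw": 0}, {"jaw": 0}]' | python3 -m crank | head -4
python3 st.py .54 .400 .110
```

```text
t: 14.65
tool_pos: [0.5382, 0.2872, 0.2985]
t: 15.35
tool_pos: [0.5393, 0.3982, 0.3001]
t: 16.55
tool_pos: [0.5397, 0.4008, 0.1118]
tool_rot: [2.221, 2.222, 0.004]
force: [1.5, 0.9, -2.1]
t 16.55 tcp [0.5397 0.4008 0.1118] w 0.688 F 55.6 d(tool) [-0.0009  0.0003  0.0018] d(aligned) [-0.0008  0.0003  0.0018] rot [ 0.002  -0.0014  0.0005] q [-0.94  0.76  0.36  1.58 -0.32  0.86 -0.46]
```

```bash
echo '[{"dz": 0.0005, "jaw": 0}, {"jaw": 0}, {"jaw": 0.8}, {"jaw": 1}, {"jaw": 1}, {"jaw": 1}, {"dz": -0.01, "jaw": 1}, {"dz": -0.03, "jaw": 1}, {"dz": -0.04, "jaw": 1}, {"dz": -0.04, "jaw": 1}, {"dz": -0.01, "jaw": 1}, {"jaw": 1}]' | python3 -m crank | head -4
echo '[{"dx": -0.02, "dy": -0.003, "wz": 0.026, "jaw": 1}, {"dx": -0.04, "dy": -0.006, "jaw": 1}, {"dx": -0.04, "dy": -0.006, "jaw": 1}, {"dx": -0.04, "dy": -0.006, "jaw": 1}, {"dx": -0.04, "dy": -0.006, "jaw": 1}, {"dx": -0.04, "dy": -0.006, "jaw": 1}, {"dx": -0.04, "dy": -0.006, "jaw": 1}, {"dx": -0.04, "dy": -0.006, "jaw": 1}, {"dx": -0.04, "dy": -0.006, "jaw": 1}, {"dx": -0.04, "dy": -0.006, "jaw": 1}, {"dx": -0.04, "dy": -0.006, "jaw": 1}, {"dx": -0.02, "jaw": 1}]' | python3 -m crank | head -2
echo '[{"jaw": 1}, {"jaw": 1}]' | python3 -m crank | head -2
python3 st.py .4785 -.0357 .110 -1.5
```

```text
t: 17.75
tool_pos: [0.54, 0.401, 0.2428]
tool_rot: [2.221, 2.222, 0.007]
force: [-0.3, 0.4, -0.5]
t: 18.95
tool_pos: [0.4628, -0.0415, 0.2388]
t: 19.15
tool_pos: [0.4645, -0.0376, 0.2391]
t 19.15 tcp [ 0.4645 -0.0376  0.2391] w 1.002 F 0.0 d(tool) [0.0022 0.0142 0.1291] d(aligned) [0.0022 0.0139 0.1291] rot [-0.0018 -0.      0.0003] q [-0.5   0.26  0.57  2.04 -0.18  0.89  0.14]
```

```bash
echo '[{"dx": 0.002, "dy": 0.007, "jaw": 1}, {"dy": 0.007, "jaw": 1}, {"jaw": 1}]' | python3 -m crank | head -2
python3 - <<'E'
from h import *; from station import vision
d=vision.get_image("wrist"); np.savez("pics/wrist3.npz",**d); im=d["pixels"]
cv2.imwrite("pics/w3.png",im[:,:,::-1])
E
```

```text
t: 19.45
tool_pos: [0.4806, -0.0352, 0.2399]
```

View pics/w3.png

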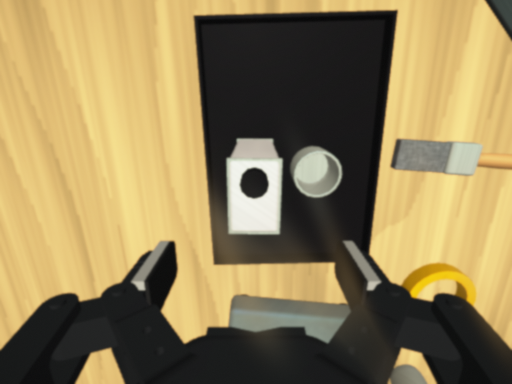

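The oblong tin's top face (227–282, 158–234) is square to the gripper and centred between the pads. The tray now holds only it and the cup (317,172).

```bash
python3 - <<'E'
from h import *
d=dict(np.load("pics/wrist3.npz")); c=ray(d,[(227,158),(282,158),(280,234),(229,234)],.140)*1000; print(c.round(1),c.mean(0).round(1)); print(np.degrees(np.arctan2(*(c[0]+c[1]-c[2]-c[3])[[1,0]])))
E
echo '[{"dy": -0.001, "dz": 0.03, "jaw": 1}, {"dy": -0.001, "dz": 0.03, "jaw": 1}, {"dz": 0.03, "jaw": 1}, {"dz": 0.03, "jaw": 1}, {"dz": 0.009, "jaw": 1}, {"jaw": 1}, {"jaw": 1}]' | python3 -m crank | head -4
python3 st.py .4785 -.0357 .110 -1.5
```

```text
[[ 4.576e+02  1.000e-01  1.400e+02]
 [ 5.034e+02 -1.000e+00  1.400e+02]
 [ 5.019e+02 -7.090e+01  1.400e+02]
 [ 4.555e+02 -6.970e+01  1.400e+02]] [479.6 -35.4 140. ]
88.5600812057758
t: 20.2
tool_pos: [0.4779, -0.0364, 0.1119]
tool_rot: [2.249, 2.192, 0.001]
force: [0.4, 0.4, -0.1]
t 20.2 tcp [ 0.4779 -0.0364  0.1119] w 1.002 F 0.0 d(tool) [0.0007 0.0005 0.0019] d(aligned) [0.0007 0.0005 0.0019] rot [ 0.0013 -0.      0.0007] q [-0.38  0.51  0.45  2.1  -0.38  0.61  0.31]
```

```bash
echo '[{"jaw": 0}, {"jaw": 0}, {"jaw": 0}, {"jaw": 0}, {"jaw": 0}, {"jaw": 0}, {"jaw": 0}, {"jaw": 0}]' | python3 -m crank 60
python3 st.py .4785 -.0357 .110 -1.5
echo '[{"dz": -0.01, "jaw": 0}, {"dz": -0.01, "jaw": 0}, {"dz": -0.02, "jaw": 0}, {"dz": -0.03, "jaw": 0}, {"dz": -0.03, "jaw": 0}, {"dz": -0.03, "jaw": 0}, {"dz": -0.03, "jaw": 0}, {"dz": -0.02, "jaw": 0}, {"dz": -0.01, "jaw": 0}, {"jaw": 0}]' | python3 -m crank 
python3 st.py .43 .34 .300 -1.5
```

```text
t: 21.0
tool_pos: [0.4782, -0.0362, 0.112]
tool_rot: [2.249, 2.192, 0.003]
force: [-0.8, 0.6, 6.0]
gripper_width: 0.522
finger_force: 61.4
t 21.0 tcp [ 0.4782 -0.0362  0.112 ] w 0.522 F 61.4 d(tool) [0.0005 0.0003 0.002 ] d(aligned) [0.0005 0.0003 0.002 ] rot [ 0.0021 -0.0004  0.0008] q [-0.38  0.51  0.45  2.1  -0.38  0.61  0.31]
t: 22.0
tool_pos: [0.4775, -0.0363, 0.3021]
tool_rot: [2.249, 2.192, 0.003]
force: [-0.7, 0.3, -4.3]
gripper_width: 0.52
finger_force: 62.9
t 22.0 tcp [ 0.4775 -0.0363  0.3021] w 0.52 F 62.9 d(tool) [ 0.375  -0.057   0.0022] d(aligned) [ 0.3749 -0.0573  0.0021] rot [ 0.002  -0.0008  0.0008] q [-0.55  0.2   0.61  1.95 -0.13  1.04  0.1 ]
```

```bash
echo '[{"dx": 0.01, "dy": -0.001, "jaw": 0}, {"dx": 0.03, "dy": -0.0045, "jaw": 0}, {"dx": 0.03, "dy": -0.0045, "jaw": 0}, {"dx": 0.03, "dy": -0.0045, "jaw": 0}, {"dx": 0.03, "dy": -0.0045, "jaw": 0}, {"dx": 0.03, "dy": -0.0045, "jaw": 0}, {"dx": 0.03, "dy": -0.0045, "jaw": 0}, {"dx": 0.03, "dy": -0.0045, "jaw": 0}, {"dx": 0.03, "dy": -0.0045, "jaw": 0}, {"dx": 0.03, "dy": -0.0045, "jaw": 0}, {"dx": 0.03, "dy": -0.0045, "jaw": 0}, {"dx": 0.03, "dy": -0.0045, "jaw": 0}]' | python3 -m crank | head -2
echo '[{"dx": 0.03, "dy": -0.0045, "jaw": 0}, {"dx": 0.005, "dy": -0.002, "jaw": 0}, {"jaw": 0}, {"jaw": 0}, {"jaw": 0}]' | python3 -m crank | head -2
echo '[{"dz": 0.01, "jaw": 0}, {"dz": 0.03, "jaw": 0}, {"dz": 0.03, "jaw": 0}, {"dz": 0.03, "jaw": 0}, {"dz": 0.03, "jaw": 0}, {"dz": 0.03, "jaw": 0}, {"dz": 0.015, "jaw": 0}, {"dz": 0.01, "jaw": 0}, {"dz": 0.003, "jaw": 0}, {"dz": 0.001, "jaw": 0}, {"dz": 0.001, "jaw": 0}, {"jaw": 0}]' | python3 -m crank | head -4
python3 st.py .43 .34 .110 -1.5
```

```text
t: 23.2
tool_pos: [0.4337, 0.3062, 0.2991]
t: 23.7
tool_pos: [0.43, 0.3386, 0.3005]
t: 24.9
tool_pos: [0.4305, 0.3404, 0.112]
tool_rot: [2.25, 2.193, 0.003]
force: [-0.7, -1.9, 0.3]
t 24.9 tcp [0.4305 0.3404 0.112 ] w 0.52 F 62.9 d(tool) [-0.0005 -0.0005  0.002 ] d(aligned) [-0.0005 -0.0005  0.002 ] rot [ 0.0014 -0.0014  0.0006] q [-0.98  0.57  0.3   1.92 -0.25  0.68 -0.55]
```

```bash
echo '[{"dz": 0.0005, "jaw": 0}, {"jaw": 0}, {"jaw": 0.8}, {"jaw": 1}, {"jaw": 1}, {"jaw": 1}, {"dz": -0.01, "jaw": 1}, {"dz": -0.03, "jaw": 1}, {"dz": -0.04, "jaw": 1}, {"dz": -0.04, "jaw": 1}, {"dz": -0.01, "jaw": 1}, {"wz": -0.026, "jaw": 1}]' | python3 -m crank | head -4
echo '[{"dx": -0.019, "dy": 0.007, "jaw": 1}, {"dx": -0.036, "dy": 0.0115, "jaw": 1}, {"dx": -0.036, "dy": 0.0115, "jaw": 1}, {"dx": -0.036, "dy": 0.0115, "jaw": 1}, {"dx": -0.036, "dy": 0.0115, "jaw": 1}, {"dx": -0.036, "dy": 0.0115, "jaw": 1}, {"dx": -0.036, "dy": 0.0115, "jaw": 1}, {"dx": -0.036, "dy": 0.0115, "jaw": 1}, {"dx": -0.036, "dy": 0.0115, "jaw": 1}, {"dx": -0.036, "dy": 0.0115, "jaw": 1}, {"dx": -0.036, "dy": 0.0115, "jaw": 1}, {"jaw": 1}]' | python3 -m crank | head -2
echo '[{"jaw": 1}, {"jaw": 1}]' | python3 -m crank | head -2
python3 st.py .5525 -.039 .034
python3 - <<'E'
from h import *; from station import vision
a=vision.get_image("wrist"); np.savez("pics/wrist4.npz",**a); b=vision.get_image("top")
cv2.imwrite("pics/v4.png",np.hstack([cv2.resize(a["pixels"],(400,300)),cv2.resize(b["pixels"][170:310,60:340],(400,300))])[:,:,::-1])
E
```

```text
t: 26.1
tool_pos: [0.4306, 0.3408, 0.2426]
tool_rot: [-2.22, -2.223, -0.007]
force: [0.7, -0.0, -0.7]
t: 27.3
tool_pos: [0.5516, -0.0454, 0.2393]
t: 27.5
tool_pos: [0.5512, -0.0375, 0.2394]
t 27.5 tcp [ 0.5512 -0.0375  0.2394] w 1.004 F 0.0 d(tool) [-0.0016  0.0018  0.2054] d(aligned) [-0.0015  0.0013  0.2054] rot [-0.0023 -0.0006  0.0025] q [-0.39  0.41  0.48  1.83 -0.23  0.96  0.2 ]
```

View pics/v4.png

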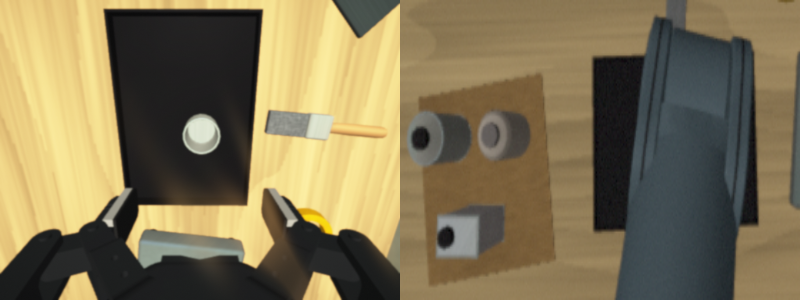

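All three stand upright on the sheet (right half, (435,137), (503,135), (470,232)). The cup is alone in the tray (wrist (201,134)), so I descend on it.

```bash
python3 - <<'E'
from h import *
d=dict(np.load("pics/wrist4.npz")); print((ray(d,[201.5*1.28,134.5*1.28],.054)*1000).round(1))
E
echo '[{"dx": -0.001, "dy": 0.0015, "dz": 0.03, "wz": 0.0025, "jaw": 1}, {"dz": 0.03, "jaw": 1}, {"dz": 0.03, "jaw": 1}, {"dz": 0.03, "jaw": 1}, {"dz": 0.03, "jaw": 1}, {"dz": 0.03, "jaw": 1}, {"dz": 0.02, "jaw": 1}, {"dz": 0.005, "jaw": 1}, {"jaw": 1}, {"jaw": 1}]' | python3 -m crank | head -4
python3 st.py .5525 -.039 .034
```

```text
[[553.4 -35.7  54. ]]
t: 28.6
tool_pos: [0.5543, -0.0396, 0.0365]
tool_rot: [2.222, 2.219, 0.002]
force: [0.0, 0.7, 0.7]
t 28.6 tcp [ 0.5543 -0.0396  0.0365] w 0.995 F 0.0 d(tool) [ 0.0006 -0.0018  0.0025] d(aligned) [ 0.0006 -0.0018  0.0025] rot [ 0.0016 -0.0001 -0.0013] q [-0.26  0.72  0.33  1.92 -0.41  0.56  0.35]
```

```bash
echo '[{"dx": 0.001, "dy": -0.001, "dz": 0.0015, "jaw": 1}, {"jaw": 0}, {"jaw": 0}, {"jaw": 0}, {"jaw": 0}, {"jaw": 0}, {"jaw": 0}, {"jaw": 0}, {"jaw": 0}]' | python3 -m crank 30
python3 st.py .5525 -.039 .034
echo '[{"dz": -0.01, "jaw": 0}, {"dz": -0.01, "jaw": 0}, {"dz": -0.02, "jaw": 0}, {"dz": -0.03, "jaw": 0}, {"dz": -0.03, "jaw": 0}, {"dz": -0.03, "jaw": 0}, {"dz": -0.02, "jaw": 0}, {"jaw": 0}]' | python3 -m crank 
python3 st.py .5234 -.3519 .186
```

```text
t: 29.5
tool_pos: [0.5529, -0.0389, 0.0346]
tool_rot: [2.223, 2.219, 0.001]
force: [-1.5, 0.7, 5.6]
gripper_width: 0.638
finger_force: 32.3
t 29.5 tcp [ 0.5529 -0.0389  0.0346] w 0.638 F 32.3 d(tool) [-0.0001 -0.0004  0.0006] d(aligned) [-0.0001 -0.0004  0.0006] rot [ 0.0008 -0.0003 -0.002 ] q [-0.26  0.73  0.33  1.92 -0.41  0.56  0.35]
t: 30.3
tool_pos: [0.5544, -0.0393, 0.1875]
tool_rot: [2.221, 2.216, 0.007]
force: [0.3, -0.0, -1.5]
gripper_width: 0.639
finger_force: 31.9
t 30.3 tcp [ 0.5544 -0.0393  0.1875] w 0.639 F 31.9 d(tool) [-0.3127 -0.0303  0.0012] d(aligned) [-0.3126 -0.031   0.0015] rot [ 0.0061 -0.0004 -0.0024] q [-0.36  0.48  0.46  1.87 -0.28  0.84  0.24]
```

```bash
echo '[{"dx": -0.01, "jaw": 0}, {"dx": -0.03, "dy": -0.003, "jaw": 0}, {"dx": -0.03, "dy": -0.003, "jaw": 0}, {"dx": -0.03, "dy": -0.003, "jaw": 0}, {"dx": -0.03, "dy": -0.003, "jaw": 0}, {"dx": -0.03, "dy": -0.003, "jaw": 0}, {"dx": -0.03, "dy": -0.003, "jaw": 0}, {"dx": -0.03, "dy": -0.003, "jaw": 0}, {"dx": -0.03, "dy": -0.003, "jaw": 0}, {"dx": -0.03, "dy": -0.003, "jaw": 0}, {"dx": -0.03, "dy": -0.003, "jaw": 0}, {"dx": -0.003, "jaw": 0}]' | python3 -m crank | head -2
echo '[{"jaw": 0}, {"jaw": 0}, {"jaw": 0}]' | python3 -m crank | head -2
python3 st.py .5234 -.352 .090
python3 - <<'E'
from h import *; from station import vision
a=vision.get_image("wrist"); b=vision.get_image("top"); np.savez("pics/top5.npz",**b)
cv2.imwrite("pics/v5.png",np.hstack([cv2.resize(a["pixels"],(400,300)),cv2.resize(b["pixels"][150:300,310:510],(400,300))])[:,:,::-1])
E
```

```text
t: 31.5
tool_pos: [0.5184, -0.3574, 0.1829]
t: 31.8
tool_pos: [0.5221, -0.3503, 0.1834]
t 31.8 tcp [ 0.5221 -0.3503  0.1834] w 0.638 F 32.0 d(tool) [-0.0018  0.0014  0.0934] d(aligned) [-0.0017  0.0013  0.0934] rot [-0.0007 -0.0013 -0.0002] q [ 0.19  0.62  0.47  1.67 -0.33  0.93  0.79]
```

View pics/v5.png

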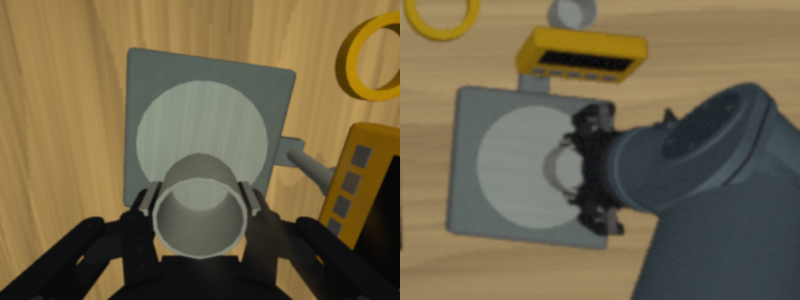

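The cup hangs level over the pan, with the gripper clear of the display (left, (370,180)). Lowering.

```bash
echo '[{"dx": -0.001, "dy": 0.001, "dz": 0.01, "jaw": 0}, {"dx": -0.001, "dz": 0.02, "jaw": 0}, {"dz": 0.025, "jaw": 0}, {"dz": 0.02, "jaw": 0}, {"dz": 0.01, "jaw": 0}, {"dz": 0.003, "jaw": 0}, {"dz": 0.001, "jaw": 0}, {"dz": 0.001, "jaw": 0}, {"jaw": 0}, {"jaw": 0}]' | python3 -m crank | head -4
python3 st.py .5234 -.352 .090
```

```text
t: 32.9
tool_pos: [0.5232, -0.3541, 0.0947]
tool_rot: [2.223, 2.219, 0.001]
force: [0.5, -0.1, -0.9]
t 32.9 tcp [ 0.5232 -0.3541  0.0947] w 0.635 F 32.0 d(tool) [0.0021 0.0002 0.0047] d(aligned) [0.0021 0.0002 0.0047] rot [ 0.001   0.0005 -0.0019] q [ 0.24  0.74  0.41  1.71 -0.39  0.78  0.84]
```

```bash
echo '[{"dx": 0.001, "dz": 0.001, "jaw": 0}, {"dz": 0.001, "jaw": 0}, {"dz": 0.001, "jaw": 0}, {"jaw": 0}, {"jaw": 0}]' | python3 -m crank | head -4
python3 st.py .5234 -.352 .0906
```

```text
t: 33.4
tool_pos: [0.5228, -0.3529, 0.091]
tool_rot: [-2.224, -2.219, 0.0]
force: [-0.8, -0.1, -1.0]
t 33.4 tcp [ 0.5228 -0.3529  0.091 ] w 0.634 F 32.0 d(tool) [0.0009 0.0006 0.0004] d(aligned) [0.0009 0.0006 0.0004] rot [-0.    -0.    -0.002] q [ 0.24  0.74  0.41  1.71 -0.4   0.78  0.84]
```

```bash
echo '[{"dz": 0.0007, "jaw": 0}, {"jaw": 0}]' | python3 -m crank | sed -n '2p;4p'
echo '[{"dz": 0.0005, "jaw": 0}, {"jaw": 0}, {"jaw": 0.75}, {"jaw": 0.9}, {"jaw": 1}, {"jaw": 1}, {"dz": -0.01, "jaw": 1}, {"dz": -0.03, "jaw": 1}, {"dz": -0.04, "jaw": 1}, {"dz": -0.05, "jaw": 1}, {"dz": -0.02, "jaw": 1}, {"jaw": 1}]' | python3 -m crank | head -4
python3 st.py .4305 .3405 .242 -1.5
python3 - <<'E'
from h import *; from station import vision
a=vision.get_image("wrist"); np.savez("pics/wrist6.npz",**a); 
cv2.imwrite("pics/v6.png",a["pixels"][:,:,::-1])
E
```

```text
tool_pos: [0.5229, -0.353, 0.0907]
force: [-0.5, 1.1, 2.8]
t: 34.8
tool_pos: [0.5246, -0.3545, 0.2445]
tool_rot: [2.219, 2.214, 0.003]
force: [-0.1, 0.1, -0.8]
t 34.8 tcp [ 0.5246 -0.3545  0.2445] w 1.003 F 0.0 d(tool) [ 0.6948 -0.0957 -0.0007] d(aligned) [ 0.6923 -0.1122  0.0025] rot [0.0068 0.0037 0.0239] q [ 0.17  0.55  0.51  1.62 -0.3   1.04  0.76]
```

View pics/v6.png

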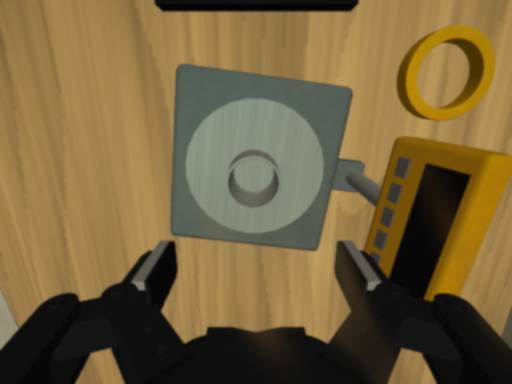

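The cup stands on the pan; pan circle is x 186–324, y 98–234, cup rim about (254,181). Checking the centring numerically.

Run:
```python
from h import *
d=dict(np.load("pics/wrist6.npz"))
pan=ray(d,[(186,166),(324,166),(255,98),(255,234)],.06)[:,:2]*1000; print(pan.round(1)); print("pan",(pan[:2].mean(0)+pan[2:].mean(0))/2)
rim=ray(d,[(228,179),(281,179),(254.5,207)],.110)[:,:2]*1000; print(rim.round(1))
```

```text
[[ 445.5 -345.5]
 [ 604.9 -346.3]
 [ 525.4 -271.5]
 [ 524.8 -432.9]]
pan [ 525.15307274 -349.04974362]
[[ 498.3 -347.5]
 [ 550.4 -347.8]
 [ 524.2 -377.2]]
```

```bash
echo '[{"wz": 0.024, "jaw": 1}, {"dx": 0.03, "dy": -0.005, "jaw": 1}, {"dx": 0.04, "dy": -0.0065, "jaw": 1}, {"dx": 0.04, "dy": -0.0065, "jaw": 1}, {"dx": 0.04, "dy": -0.0065, "jaw": 1}, {"dx": 0.04, "dy": -0.0065, "jaw": 1}, {"dx": 0.04, "dy": -0.0065, "jaw": 1}, {"dx": 0.04, "dy": -0.0065, "jaw": 1}, {"dx": 0.04, "dy": -0.0065, "jaw": 1}, {"dx": 0.04, "dy": -0.0065, "jaw": 1}, {"dx": 0.04, "dy": -0.0065, "jaw": 1}, {"dx": 0.04, "dy": -0.0065, "jaw": 1}]' | python3 -m crank | head -2
echo '[{"dx": 0.04, "dy": -0.0065, "jaw": 1}, {"dx": 0.04, "dy": -0.0065, "jaw": 1}, {"dx": 0.04, "dy": -0.0065, "jaw": 1}, {"dx": 0.04, "dy": -0.0065, "jaw": 1}, {"dx": 0.04, "dy": -0.0065, "jaw": 1}, {"dx": 0.04, "dy": -0.0065, "jaw": 1}, {"dx": 0.022, "dy": -0.003, "jaw": 1}, {"jaw": 1}, {"jaw": 1}, {"jaw": 1}]' | python3 -m crank | head -2
python3 st.py .4305 .3405 .112 -1.5
```

```text
t: 36.05
tool_pos: [0.4626, 0.0802, 0.2386]
t: 37.05
tool_pos: [0.429, 0.34, 0.239]
t 37.05 tcp [0.429 0.34  0.239] w 1.002 F 0.0 d(tool) [0.0008 0.0016 0.127 ] d(aligned) [0.0005 0.0015 0.127 ] rot [-0.0009  0.002  -0.0021] q [-0.99  0.38  0.3   1.84 -0.14  0.94 -0.66]
```

```bash
echo '[{"dz": 0.03, "wz": -0.002, "jaw": 1}, {"dy": 0.001, "dz": 0.03, "jaw": 1}, {"dz": 0.03, "jaw": 1}, {"dz": 0.025, "jaw": 1}, {"dz": 0.012, "jaw": 1}, {"jaw": 1}, {"jaw": 1}]' | python3 -m crank 60 | sed -n '2p;4p'
python3 st.py .4305 .3405 .112 -1.5
```

```text
tool_pos: [0.4306, 0.3416, 0.1136]
force: [-0.6, 0.2, -0.1]
t 37.75 tcp [0.4306 0.3416 0.1136] w 0.998 F 0.0 d(tool) [-0.0011 -0.0001  0.0016] d(aligned) [-0.0011 -0.0001  0.0016] rot [ 0.0009 -0.0005  0.0012] q [-0.94  0.57  0.25  1.92 -0.21  0.68 -0.59]
```

```bash
echo '[{"dx": -0.001, "dz": 0.0015, "wz": 0.001, "jaw": 1}, {"jaw": 0}, {"jaw": 0}, {"jaw": 0}, {"jaw": 0}, {"jaw": 0}, {"jaw": 0}, {"jaw": 0}]' | python3 -m crank 60 | sed -n '2p;4,6p'
python3 st.py .4305 .3405 .112 -1.5
echo '[{"dz": -0.01, "jaw": 0}, {"dz": -0.01, "jaw": 0}, {"dz": -0.02, "jaw": 0}, {"dz": -0.03, "jaw": 0}, {"dz": -0.03, "jaw": 0}, {"dz": -0.03, "jaw": 0}, {"dz": -0.03, "jaw": 0}, {"dz": -0.02, "jaw": 0}, {"dz": -0.01, "jaw": 0}, {"jaw": 0}]' | python3 -m crank | sed -n '2p;4,6p'
echo '[{"dx": -0.01, "dy": 0.001, "jaw": 0}, {"dx": -0.03, "dy": 0.0045, "jaw": 0}, {"dx": -0.03, "dy": 0.0045, "jaw": 0}, {"dx": -0.03, "dy": 0.0045, "jaw": 0}, {"dx": -0.03, "dy": 0.0045, "jaw": 0}, {"dx": -0.03, "dy": 0.0045, "jaw": 0}, {"dx": -0.03, "dy": 0.0045, "jaw": 0}, {"dx": -0.03, "dy": 0.0045, "jaw": 0}, {"dx": -0.03, "dy": 0.0045, "jaw": 0}, {"dx": -0.03, "dy": 0.0045, "jaw": 0}, {"dx": -0.03, "dy": 0.0045, "jaw": 0}, {"dx": -0.03, "dy": 0.0045, "jaw": 0}]' | python3 -m crank | head -2
echo '[{"dx": -0.03, "dy": 0.0045, "jaw": 0}, {"dx": -0.005, "dy": 0.002, "jaw": 0}, {"jaw": 0}, {"jaw": 0}, {"jaw": 0}]' | python3 -m crank | sed -n '2p;4,6p'
python3 st.py .4782 -.0362 .112 -1.5
```

```text
tool_pos: [0.4305, 0.3412, 0.1119]
force: [0.4, -0.5, 5.7]
gripper_width: 0.518
finger_force: 62.0
t 38.55 tcp [0.4305 0.3412 0.1119] w 0.518 F 62.0 d(tool) [-0.0007 -0.     -0.0001] d(aligned) [-0.0007 -0.     -0.0001] rot [ 0.0013 -0.001   0.0012] q [-0.94  0.57  0.25  1.92 -0.21  0.68 -0.59]
tool_pos: [0.43, 0.341, 0.3024]
force: [0.1, -0.4, -4.7]
gripper_width: 0.52
finger_force: 62.5
t: 40.75
tool_pos: [0.4704, -0.0024, 0.2999]
tool_pos: [0.477, -0.0343, 0.3008]
force: [0.1, -0.6, -5.0]
gripper_width: 0.516
finger_force: 62.3
t 41.25 tcp [ 0.477  -0.0343  0.3008] w 0.516 F 62.3 d(tool) [-0.002   0.0015  0.1888] d(aligned) [-0.0019  0.0012  0.1888] rot [-0.0012 -0.0003  0.0032] q [-0.5   0.19  0.55  1.94 -0.12  1.04  0.08]
```

```bash
echo '[{"dx": -0.001, "dy": 0.0005, "dz": 0.01, "wz": 0.001, "jaw": 0}, {"dz": 0.03, "jaw": 0}, {"dz": 0.03, "jaw": 0}, {"dz": 0.03, "jaw": 0}, {"dz": 0.03, "jaw": 0}, {"dz": 0.03, "jaw": 0}, {"dz": 0.015, "jaw": 0}, {"dz": 0.01, "jaw": 0}, {"dz": 0.001, "jaw": 0}, {"jaw": 0}, {"jaw": 0}]' | python3 -m crank | sed -n '2p;4,6p'
python3 st.py .4782 -.0355 .112 -1.5
```

```text
tool_pos: [0.4787, -0.0364, 0.1161]
force: [0.3, -0.7, -4.7]
gripper_width: 0.517
finger_force: 62.6
t 42.35 tcp [ 0.4787 -0.0364  0.1161] w 0.517 F 62.6 d(tool) [ 0.0009 -0.0006  0.0041] d(aligned) [ 0.0009 -0.0006  0.0041] rot [ 0.0019 -0.0002  0.0004] q [-0.36  0.49  0.43  2.1  -0.35  0.62  0.29]
```

```bash
echo '[{"dx": 0.001, "dy": -0.0005, "dz": 0.0015, "jaw": 0}, {"dz": 0.0015, "jaw": 0}, {"dz": 0.001, "jaw": 0}, {"jaw": 0}, {"jaw": 0}]' | python3 -m crank | sed -n '2p;4p'
python3 st.py .4782 -.0355 .112 -1.5
```

```text
tool_pos: [0.4778, -0.0354, 0.1119]
force: [-1.7, 1.0, 5.7]
t 42.85 tcp [ 0.4778 -0.0354  0.1119] w 0.522 F 63.6 d(tool) [-0.0001  0.0004 -0.0001] d(aligned) [-0.0001  0.0004 -0.0001] rot [ 0.0006 -0.0006  0.0003] q [-0.36  0.5   0.43  2.1  -0.36  0.61  0.29]
```

```bash
echo '[{"jaw": 0.75}, {"jaw": 1}, {"jaw": 1}, {"jaw": 1}, {"dz": -0.01, "jaw": 1}, {"dz": -0.03, "jaw": 1}, {"dz": -0.04, "jaw": 1}, {"dz": -0.04, "jaw": 1}, {"dz": -0.01, "jaw": 1}, {"wz": -0.026, "jaw": 1}]' | python3 -m crank 50 | sed -n '2p;4p'
echo '[{"dx": 0.03, "dy": 0.002, "jaw": 1}, {"dx": 0.04, "dy": 0.006, "jaw": 1}, {"dx": 0.04, "dy": 0.006, "jaw": 1}, {"dx": 0.04, "dy": 0.006, "jaw": 1}, {"dx": 0.04, "dy": 0.006, "jaw": 1}, {"dx": 0.04, "dy": 0.006, "jaw": 1}, {"dx": 0.04, "dy": 0.006, "jaw": 1}, {"dx": 0.04, "dy": 0.006, "jaw": 1}, {"dx": 0.04, "dy": 0.006, "jaw": 1}, {"dx": 0.04, "dy": 0.006, "jaw": 1}, {"dx": 0.04, "dy": 0.006, "jaw": 1}, {"dx": 0.006, "jaw": 1}]' | python3 -m crank | head -2
echo '[{"jaw": 1}, {"jaw": 1}]' | python3 -m crank | head -2
python3 st.py .540 .4008 .1118
```

```text
tool_pos: [0.4786, -0.0354, 0.2432]
force: [0.5, -0.0, 0.0]
t: 45.05
tool_pos: [0.537, 0.4063, 0.2383]
t: 45.25
tool_pos: [0.5394, 0.3985, 0.2399]
t 45.25 tcp [0.5394 0.3985 0.2399] w 0.996 F 0.0 d(tool) [0.0027 0.0008 0.1281] d(aligned) [0.0023 0.0006 0.1281] rot [-0.0015  0.0025 -0.001 ] q [-0.97  0.61  0.4   1.5  -0.25  1.08 -0.51]
```

```bash
echo '[{"dz": 0.03, "wz": -0.001, "jaw": 1}, {"dz": 0.03, "jaw": 1}, {"dz": 0.03, "jaw": 1}, {"dz": 0.026, "jaw": 1}, {"dz": 0.01, "jaw": 1}, {"jaw": 1}, {"jaw": 1}]' | python3 -m crank | sed -n '2p;4p'
python3 st.py .540 .4008 .1118
```

```text
tool_pos: [0.5404, 0.4001, 0.1166]
force: [0.3, 0.9, 0.2]
t 45.95 tcp [0.5404 0.4001 0.1166] w 1.0 F 0.0 d(tool) [ 0.0007 -0.0004  0.0048] d(aligned) [ 0.0007 -0.0004  0.0048] rot [ 0.0014 -0.0007  0.0001] q [-0.93  0.75  0.35  1.58 -0.31  0.87 -0.47]
```

```bash
echo '[{"dx": 0.0007, "dz": 0.003, "jaw": 1}, {"dz": 0.0015, "jaw": 1}, {"jaw": 0}, {"jaw": 0}, {"jaw": 0}, {"jaw": 0}, {"jaw": 0}, {"jaw": 0}, {"jaw": 0}]' | python3 -m crank 50 | sed -n '2p;4,6p'
python3 st.py .540 .4008 .1118
echo '[{"dz": -0.01, "jaw": 0}, {"dz": -0.01, "jaw": 0}, {"dz": -0.02, "jaw": 0}, {"dz": -0.03, "jaw": 0}, {"dz": -0.03, "jaw": 0}, {"dz": -0.03, "jaw": 0}, {"dz": -0.03, "jaw": 0}, {"dz": -0.02, "jaw": 0}, {"dz": -0.01, "jaw": 0}, {"jaw": 0}]' | python3 -m crank | sed -n '2p;4,6p'
echo '[{"dx": -0.01, "jaw": 0}, {"dx": -0.035, "dy": 0.001, "jaw": 0}, {"dx": -0.035, "dy": 0.001, "jaw": 0}, {"dx": -0.035, "dy": 0.001, "jaw": 0}, {"dx": -0.035, "dy": 0.001, "jaw": 0}, {"dx": -0.035, "dy": 0.001, "jaw": 0}, {"dx": -0.035, "dy": 0.001, "jaw": 0}, {"dx": -0.035, "dy": 0.001, "jaw": 0}, {"dx": -0.035, "dy": 0.001, "jaw": 0}, {"dx": -0.035, "dy": 0.001, "jaw": 0}, {"dx": -0.035, "dy": 0.001, "jaw": 0}, {"dx": -0.035, "dy": 0.001, "jaw": 0}]' | python3 -m crank | head -2
echo '[{"dx": -0.035, "dy": 0.001, "jaw": 0}, {"dx": -0.035, "jaw": 0}, {"dx": -0.035, "jaw": 0}, {"dx": -0.01, "jaw": 0}, {"jaw": 0}, {"jaw": 0}, {"jaw": 0}]' | python3 -m crank | sed -n '2p;4,6p'
python3 st.py .552 -.1097 .1116
```

```text
tool_pos: [0.54, 0.4015, 0.1115]
force: [0.9, -1.8, 5.9]
gripper_width: 0.687
finger_force: 54.9
t 46.85 tcp [0.54   0.4015 0.1115] w 0.687 F 54.9 d(tool) [-0.0007 -0.     -0.0003] d(aligned) [-0.0007 -0.     -0.0003] rot [ 0.0011 -0.0008  0.0009] q [-0.93  0.76  0.35  1.58 -0.31  0.86 -0.47]
tool_pos: [0.5397, 0.4014, 0.302]
force: [0.1, -0.1, -4.4]
gripper_width: 0.684
finger_force: 55.2
t: 49.05
tool_pos: [0.5492, 0.004, 0.2993]
tool_pos: [0.5519, -0.1068, 0.3002]
force: [-0.7, 0.6, -5.0]
gripper_width: 0.689
finger_force: 55.3
t 49.75 tcp [ 0.5519 -0.1068  0.3002] w 0.689 F 55.3 d(tool) [-0.0031  0.0003  0.1886] d(aligned) [-2.900e-03  1.000e-04  1.886e-01] rot [-0.0011 -0.001   0.0036] q [-0.33  0.37  0.57  1.75 -0.22  1.09  0.32]
```

```bash
echo '[{"dx": -0.0005, "dz": 0.01, "wz": 0.001, "jaw": 0}, {"dz": 0.03, "jaw": 0}, {"dz": 0.03, "jaw": 0}, {"dz": 0.03, "jaw": 0}, {"dz": 0.03, "jaw": 0}, {"dz": 0.03, "jaw": 0}, {"dz": 0.015, "jaw": 0}, {"dz": 0.01, "jaw": 0}, {"dz": 0.001, "jaw": 0}, {"jaw": 0}, {"jaw": 0}]' | python3 -m crank | sed -n '2p;4,6p'
python3 st.py .552 -.109 .1116
```

```text
tool_pos: [0.553, -0.1095, 0.116]
force: [0.3, 0.8, -3.4]
gripper_width: 0.681
finger_force: 55.4
t 50.85 tcp [ 0.553  -0.1095  0.116 ] w 0.681 F 55.4 d(tool) [ 0.0005 -0.001   0.0044] d(aligned) [ 0.0005 -0.001   0.0044] rot [0.0023 0.0002 0.0001] q [-0.22  0.61  0.45  1.89 -0.39  0.73  0.46]
```

```bash
echo '[{"dx": 0.0005, "dy": -0.001, "dz": 0.0015, "jaw": 0}, {"dz": 0.0015, "jaw": 0}, {"dz": 0.001, "jaw": 0}, {"jaw": 0}, {"jaw": 0}]' | python3 -m crank | sed -n '2p;4p'
python3 st.py .552 -.109 .1116
```

```text
tool_pos: [0.5512, -0.1088, 0.1114]
force: [-2.2, 0.8, 4.1]
t 51.35 tcp [ 0.5512 -0.1088  0.1114] w 0.685 F 56.5 d(tool) [-0.0002  0.0008 -0.0002] d(aligned) [-0.0002  0.0008 -0.0002] rot [ 0.0004 -0.0003  0.    ] q [-0.22  0.62  0.45  1.89 -0.4   0.72  0.46]
```

Down. Release, rise and travel to the bottle at (0.5406, 0.2853).

```bash
echo '[{"jaw": 0.8}, {"jaw": 1}, {"jaw": 1}, {"jaw": 1}, {"dz": -0.01, "jaw": 1}, {"dz": -0.03, "jaw": 1}, {"dz": -0.04, "jaw": 1}, {"dz": -0.04, "jaw": 1}, {"dz": -0.01, "jaw": 1}, {"jaw": 1}]' | python3 -m crank 50 | sed -n '2p;4p'
echo '[{"dx": 0.02, "dy": -0.001, "jaw": 1}, {"dx": 0.04, "dy": -0.001, "jaw": 1}, {"dx": 0.04, "dy": -0.001, "jaw": 1}, {"dx": 0.04, "dy": -0.001, "jaw": 1}, {"dx": 0.04, "dy": -0.001, "jaw": 1}, {"dx": 0.04, "dy": -0.001, "jaw": 1}, {"dx": 0.04, "dy": -0.001, "jaw": 1}, {"dx": 0.04, "dy": -0.001, "jaw": 1}, {"dx": 0.04, "dy": -0.001, "jaw": 1}, {"dx": 0.04, "dy": -0.001, "jaw": 1}, {"dx": 0.014, "jaw": 1}, {"jaw": 1}]' | python3 -m crank | head -2
echo '[{"jaw": 1}, {"jaw": 1}]' | python3 -m crank | head -2
python3 st.py .5406 .2853 .1115
```

```text
tool_pos: [0.5521, -0.109, 0.2429]
force: [0.9, 0.0, -0.5]
t: 53.55
tool_pos: [0.5395, 0.2875, 0.2389]
t: 53.75
tool_pos: [0.5414, 0.2824, 0.2405]
t 53.75 tcp [0.5414 0.2824 0.2405] w 1.002 F 0.0 d(tool) [ 0.0031 -0.0007  0.129 ] d(aligned) [ 0.0029 -0.0008  0.129 ] rot [-0.0004  0.0015 -0.0033] q [-0.89  0.51  0.47  1.68 -0.26  1.02 -0.34]
```

```bash
echo '[{"dx": 0.001, "dy": -0.0005, "dz": 0.03, "wz": -0.002, "jaw": 1}, {"dz": 0.03, "jaw": 1}, {"dz": 0.03, "jaw": 1}, {"dz": 0.03, "jaw": 1}, {"dz": 0.009, "jaw": 1}, {"jaw": 1}, {"jaw": 1}]' | python3 -m crank | sed -n '2p;4p'
python3 st.py .5406 .2853 .1115
```

```text
tool_pos: [0.5416, 0.2857, 0.1132]
force: [0.1, 0.5, 0.2]
t 54.45 tcp [0.5416 0.2857 0.1132] w 1.001 F 0.0 d(tool) [-0.0004 -0.001   0.0017] d(aligned) [-0.0004 -0.001   0.0017] rot [ 0.0018 -0.0006  0.0008] q [-0.84  0.68  0.39  1.76 -0.35  0.78 -0.27]
```

```bash
echo '[{"dx": -0.0005, "dy": -0.001, "dz": 0.0015, "jaw": 1}, {"jaw": 0}, {"jaw": 0}, {"jaw": 0}, {"jaw": 0}, {"jaw": 0}, {"jaw": 0}, {"jaw": 0}]' | python3 -m crank 50 | sed -n '2p;4,6p'
python3 st.py .5406 .2853 .1115
echo '[{"dz": -0.01, "jaw": 0}, {"dz": -0.01, "jaw": 0}, {"dz": -0.02, "jaw": 0}, {"dz": -0.03, "jaw": 0}, {"dz": -0.03, "jaw": 0}, {"dz": -0.03, "jaw": 0}, {"dz": -0.03, "jaw": 0}, {"dz": -0.02, "jaw": 0}, {"dz": -0.01, "jaw": 0}, {"jaw": 0}]' | python3 -m crank | sed -n '2p;4,6p'
echo '[{"dx": -0.012, "jaw": 0}, {"dx": -0.025, "dy": 0.001, "jaw": 0}, {"dx": -0.03, "dy": 0.001, "jaw": 0}, {"dx": -0.03, "dy": 0.001, "jaw": 0}, {"dx": -0.03, "dy": 0.001, "jaw": 0}, {"dx": -0.03, "dy": 0.001, "jaw": 0}, {"dx": -0.03, "dy": 0.001, "jaw": 0}, {"dx": -0.03, "jaw": 0}, {"dx": -0.025, "jaw": 0}, {"dx": -0.01, "jaw": 0}, {"jaw": 0}, {"jaw": 0}]' | python3 -m crank | sed -n '2p;4,6p'
python3 st.py .5467 .0333 .1114
```

```text
tool_pos: [0.5402, 0.2861, 0.1115]
force: [0.2, -0.4, 5.3]
gripper_width: 0.665
finger_force: 52.4
t 55.25 tcp [0.5402 0.2861 0.1115] w 0.665 F 52.4 d(tool) [-0.0008  0.0004  0.    ] d(aligned) [-0.0008  0.0004  0.    ] rot [ 0.0015 -0.0011  0.002 ] q [-0.84  0.68  0.39  1.76 -0.35  0.77 -0.27]
tool_pos: [0.5399, 0.2859, 0.3017]
force: [-0.9, 0.7, -4.3]
gripper_width: 0.661
finger_force: 54.6
tool_pos: [0.5456, 0.0349, 0.2996]
force: [-0.7, 1.2, -3.7]
gripper_width: 0.659
finger_force: 54.6
t 57.45 tcp [0.5456 0.0349 0.2996] w 0.659 F 54.6 d(tool) [-0.0017  0.0014  0.1882] d(aligned) [-0.0016  0.0011  0.1882] rot [-0.0012 -0.0006  0.003 ] q [-0.6   0.34  0.57  1.79 -0.21  1.08  0.05]
```

```bash
echo '[{"dz": 0.01, "wz": 0.001, "jaw": 0}, {"dz": 0.03, "jaw": 0}, {"dz": 0.03, "jaw": 0}, {"dz": 0.03, "jaw": 0}, {"dz": 0.03, "jaw": 0}, {"dz": 0.03, "jaw": 0}, {"dz": 0.015, "jaw": 0}, {"dz": 0.009, "jaw": 0}, {"jaw": 0}, {"jaw": 0}]' | python3 -m crank | sed -n '2p;4,6p'
python3 st.py .5467 .0338 .1114
```

```text
tool_pos: [0.5468, 0.0339, 0.1172]
force: [0.6, -0.1, -3.8]
gripper_width: 0.663
finger_force: 54.7
t 58.45 tcp [0.5468 0.0339 0.1172] w 0.663 F 54.7 d(tool) [-0.0001 -0.0002  0.0058] d(aligned) [-0.0001 -0.0001  0.0058] rot [ 0.0017 -0.0002  0.0012] q [-0.49  0.59  0.45  1.93 -0.39  0.71  0.2 ]
```

```bash
echo '[{"dz": 0.0025, "jaw": 0}, {"dz": 0.0015, "jaw": 0}, {"dz": 0.001, "jaw": 0}, {"jaw": 0}, {"jaw": 0}]' | python3 -m crank | sed -n '2p;4p'
python3 st.py .5467 .0338 .1114
```

```text
tool_pos: [0.5463, 0.0337, 0.1116]
force: [0.3, 1.2, -2.2]
t 58.95 tcp [0.5463 0.0337 0.1116] w 0.656 F 54.9 d(tool) [0.0001 0.0004 0.0002] d(aligned) [0.0001 0.0004 0.0002] rot [ 0.0007 -0.0002  0.001 ] q [-0.48  0.6   0.45  1.93 -0.39  0.7   0.2 ]
```

```bash
echo '[{"dz": 0.0007, "jaw": 0}, {"jaw": 0}, {"jaw": 0.8}, {"jaw": 1}, {"jaw": 1}, {"jaw": 1}, {"dz": -0.01, "jaw": 1}, {"dz": -0.03, "jaw": 1}, {"dz": -0.04, "jaw": 1}, {"dz": -0.04, "jaw": 1}, {"dz": -0.01, "jaw": 1}, {"jaw": 1}]' | python3 -m crank | sed -n '2p;4p'
echo '[{"dx": 0.03, "dy": -0.005, "jaw": 1}, {"dx": 0.04, "dy": -0.01, "jaw": 1}, {"dx": 0.04, "dy": -0.01, "jaw": 1}, {"dx": 0.04, "dy": -0.01, "jaw": 1}, {"dx": 0.04, "dy": -0.01, "jaw": 1}, {"dx": 0.04, "dy": -0.01, "jaw": 1}, {"dx": 0.04, "dy": -0.01, "jaw": 1}, {"dx": 0.04, "dy": -0.01, "jaw": 1}, {"dx": 0.04, "dy": -0.01, "jaw": 1}, {"dx": 0.04, "dy": -0.01, "jaw": 1}, {"jaw": 1}, {"jaw": 1}]' | python3 -m crank | sed -n '2p;4p'
python3 - <<'E'
from h import *; from station import vision
a=vision.get_image("scene"); b=vision.get_image("top"); np.savez("pics/top9.npz",**b)
cv2.imwrite("pics/v9.png",np.hstack([cv2.resize(a["pixels"][90:320,80:386],(400,300)),cv2.resize(b["pixels"][130:300,185:441],(400,266)) if 0 else cv2.resize(b["pixels"][115:307,185:441],(400,300))])[:,:,::-1])
d0=dict(np.load("pics/top0.npz"))
A=d0["pixels"][190:290,185:320]; B=b["pixels"][190:290,185:320]
def meas(im):
    c=cv2.GaussianBlur(cv2.resize(im,None,fx=6,fy=6,interpolation=cv2.INTER_CUBIC),(7,7),0); V=cv2.cvtColor(c,cv2.COLOR_RGB2HSV)[...,2]
    n,l,st,ce=cv2.connectedComponentsWithStats((V[30:570,60:745]>60).astype(np.uint8)); 
    return [(ce[i]/6).round(2).tolist()+[int(st[i,4]/36)] for i in range(1,n) if 300<st[i,4]/36<900]
print("before",meas(A)); print("after",meas(B))
E
```

```text
tool_pos: [0.5471, 0.0338, 0.2427]
force: [0.2, 0.5, -0.0]
tool_pos: [0.4492, 0.4238, 0.2386]
force: [0.7, -0.8, -0.4]
before [[92.29, 29.51, 512], [63.97, 30.44, 378], [35.1, 33.06, 466], [65.04, 60.2, 592]]
after [[92.15, 29.76, 512], [35.05, 32.88, 468], [64.7, 60.23, 593]]
```

View pics/v9.png

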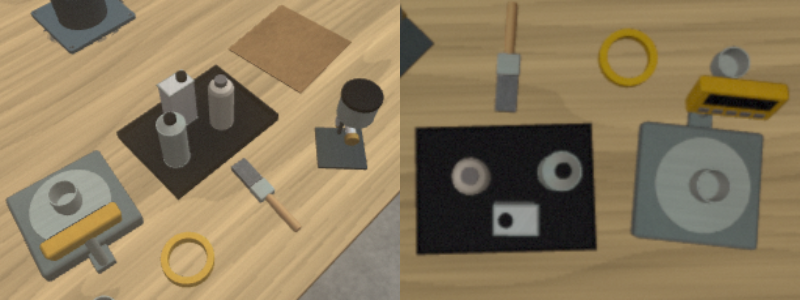

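All three containers are back within 0.35 px (under 1 mm) of their starting spots, and the cup stands on the pan near its centre. The tape roll, brush and spray gun look as they did, and the arm is clear of everything. Handing in.

```bash
python3 -c "
from station import order; print(order.close_job())"
```

```text
the job is handed in; nothing more can be done
None
```

The job is handed in after about 61 s of the 144 s: the cup stands about 3 mm from the pan's centre, and the three containers are back in the tray within about 1 mm of where they started, upright.

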